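# Zero the gas flow knob and set it three clicks open

### The job

Set up the shielding-gas manifold on the bench: turn its black flow knob clockwise (seen from above) until you feel it come up snug against its closed stop, without forcing it, then turn it back counter-clockwise exactly three clicks and leave it resting in that click. Then swing the yellow supply lever counter-clockwise all the way over, so that it lies in line with the manifold, and leave the other things on the bench where they are.

Things in the scene. Friction and masses are not known exactly. Their poses are not given: they have to be found in the camera images.
- manifold: Gas manifold fixed to the bench: base plate 84 x 236 mm, aluminium block 52 mm wide, 210 mm long along y, top 42 mm above the bench; gauge on its +x side, up to 67 mm high. Origin: centre of the underside; z up. Vertical axes at x = 0: knob at y = +70 mm on a grey turret (radius 36.5 mm, top 59 mm above the bench), lever at y = -70 mm.
- flow_knob: Black knob on a vertical axis; origin on the axis, 59 mm above the bench. Skirt radius 26.5 mm, up to 11 mm above the origin; on it a bar grip 50 mm long (knob x), 14 mm thick (y), from 11 to 44 mm above the origin; white line at its +x end. Clockwise from above (negative about z) closes. A click every 24 degrees, about 0.12 N m to pass one; let go, it settles in the nearest.
- knob_grip (a point): On the knob's axis at a good grip height, 95 mm above the bench; axes as the knob's. The closed stop is hidden inside, at an angle that differs each time, two to five clicks clockwise of the start: feel for it. At the stop it counts as snug from 0.16 N m (6 N at its pin); over 0.65 N m (24 N) is forcing it. The stop is click zero; three clicks back is 72 degrees counter-clockwise of it.
- knob_mark (a point): Point at the knob's foot, 30 mm from its axis along its +x (white line end), 61 mm above the bench.
- drag_pointer: Thin red tell-tale pointer under the knob, same axis and origin; needs no handling. It starts ahead (clockwise) of the knob; the turning knob pushes it ahead, its x axis then 0.22 rad clockwise of the knob's, and through it bears on the stop. It stays at the furthest closed position reached. At three clicks open the knob's x axis is 1.50 rad counter-clockwise of the pointer's.
- pointer_mark (a point): Tip of the red pointer, 30 mm from the knob's axis along the pointer's +x, 61 mm above the bench. At three clicks open it is 41 mm from knob_mark.
- supply_lever (a joint): Angle of the yellow quarter-turn lever about its vertical axis, growing counter-clockwise from above: 0 to 0.2 at the start = crosswise, pointing along the manifold's -x; pi/2 = fully open at its stop, pointing along the manifold's -y, away from the knob. About 0.08 N m to move; stays where it is left.
- lever_grip (a point): Centre of the lever's yellow sleeve, 55 mm from the lever's axis, 72 mm above the bench; its -x axis points outward along the lever. Sleeve 52 mm long (24 to 76 mm from the axis), 16 mm wide, 14 mm tall (65 to 79 mm above the bench).
- antispatter_can: Bystander: tall spray can with a yellow cap, 67 x 67 x 225 mm, standing at the back. Leave alone.
- old_mug: Bystander: white mug, 97 mm tall, front left. Leave alone.
- wrench_14: Bystander: steel combination wrench, 223 mm long, lying front right. Leave alone.
- tape_measure: Bystander: pocket tape measure with yellow face, 47 x 96 x 69 mm, front left. Leave alone.
- paint_tin_1: Bystander: small paint tin, 78 mm across, 77 mm tall, front right. Leave alone.
- tape_2: Bystander: thick roll of brown tape, 94 mm across, 48 mm tall, lying at the back right. Leave alone.

How it is judged:
By the outcome, as a careful person would: the job done as asked, in the order asked, and still so for the second after the job is handed in, with the robot touching nothing.
It also fails if it takes over 72 s, if anything falls off the work surface, if the arm or the gripper's body presses on something with over 40 N, if the wrist force passes 120 N, or if a joint passes its speed limit or range.

### The arm

A 7-joint arm with a two-finger parallel gripper is mounted at the origin on the work surface; the furniture and walls round the work are solid. World frame = base frame: x ahead of the robot, y to its left, z up, the work surface at z = 0. Lengths are in mm, angles in rad, forces in N, time in s.
With the tool pointing down it reaches from about 425 to 1025 mm from the base axis. Payload 9.4 kg.
Tool frame: the origin (TCP) lies between the finger pads; the fingertips stand 8 mm ahead of it and the grasp point (between the pads) lies 11 mm behind it (arm.finger_overhang is the distance from the TCP to the fingertips, in mm); z points along the fingers, y is the line along which they close (so a half turn about z gives the same grasp; the last joint's range is limited). The gripper opens to 93 mm and grips with 3 to 60 N. Pads are 15 mm wide; open, the fingers measure 128 mm over their backs; the gripper's body (75 mm by 188 mm) begins 65 mm behind the grasp point.
Start: joints at [1.092, 0.599, -0.003, 1.599, 0.002, 0.943, -0.08], TCP at [283.52, -667.263, 226.618] pointing down, gripper open.
Joint ranges: [-2.57, 2.57], [-0.35, 1.97], [-1.29, 1.29], [0.11, 2.56], [-1.05, 4.19], [0.11, 1.86], [-2.63, 2.63]. Speed limits (rad/s): [2.22, 2.22, 3.01, 3.01, 3.14, 3.14, 3.14].

### API

Orientations are given as [roll, pitch, yaw] about the fixed x, y, z axes, in that order (R = Rz(yaw) Ry(pitch) Rx(roll)).
In Python, from station import observe, imaging, sign_off, models, arm gives the robot as it stands.
- The arm moves only by the tool drive_tool, never from a script. Its argument "steps" is one flat list of numbers, 6 for each row, row after row: the shift along the tool's x, y, z in cm, then the turn, a rotation vector about the tool's x, y, z in degrees. In form: [dx, dy, dz, rx, ry, rz, dx, dy, dz, rx, ry, rz, ...]. A call has 1 to 20 rows; each row shifts and turns the commanded pose from where the row before left it, along the tool's axes as they then stand; what a row does not reach is not made up. A row lasts 1/12 s, in which the tool goes at most 41.7 mm and 7.16 degrees, less where a joint would pass 70% of its speed; a pose out of reach is approached as far as the arm can. A call with a gripper value outside its range is refused whole. "grip" is the closure, from -1 (fully open) to 1 (shut), so that 0 is half open, set as the call begins (left out, the last holds). The fingers move at their own pace and stop on an object; "force" is the grip in N (left out, the last holds). Time passes only in rows, so rows that do not move let the fingers close. It gives the time, the measured TCP pose, the force, the opening and the grip force at its end, in the units of the state.
- observe(): the state, without advancing time (a new reading comes with each control period).
- imaging.get_image(name): name is "side" or "top"; returns (picture, depth): 420x560x3 uint8, red, green, blue; 420x560 float32, mm along the optical axis (not along the pixel's ray), 0 where there is no reading.
- imaging.calibration(name): a dict with "fx", "fy", "cx", "cy" (pixels), "eye" and "rotation" of the camera in the world. Camera axes: x right, y down, z forward; pixel columns grow to the right and rows downward; lengths in mm; the calibration is good to about 2 mm. A picture is of the moment at which its call begins. calibration takes no time and is no camera call.
- sign_off(): hands the job in; it is judged then, once.
Trained networks look in the newest picture that a camera, given by its name, has taken for a name from the list of things; names that differ only in an ending like _2 or _b are one class to them, and where a whole thing is asked for, a point or a joint stands for the part that bears it (a point fixed in the world has none). Each returns a list of dicts, best first, with "score" (0 to 1); they miss things now and then, are a little off and sometimes report something else, mostly with a low value. They report only what shows in the picture. A call takes as long as a camera call.
- models.regions_of(label, camera): "region" (420x560 bool, what is visible of it).
- models.landmark_of(label, camera): "at" ([x, y, z] in mm, in world coordinates, good to about 4 mm: a listed point, or the origin of a listed thing).
The state is a dict: "time": time; "joint_positions": joint angles; "qvel": joint speeds; "effort": joint torques, N m; "position": TCP position; "orientation": TCP orientation; "force": force on the tool from outside, world axes, zero at the start; "ft_torque": the same for the moment, N m; "width": opening from 0.0 (shut) to 1.0 (fully open); "grip_force": force on a finger pad.
Only numpy, scipy, OpenCV 4.12 (cv2) and the standard library are available. Lean on these libraries where they do the work, as an engineer would, in place of code of your own. Each camera call takes 0.05 s, during which the arm holds its last target. There are 200 camera calls.

## Working session

There is one attempt and no reset: what is moved stays moved. The work goes in short steps, Python scripts to look and compute and a tool call to move; the robot and the scene stay as the last step left them, time stands still between calls to the robot, and variables do not carry over. Pictures are saved under pics/ and viewed, at most 10 in all, crops included, and the job is handed in when it is done.

Besides the shell and the picture viewer there is one more tool, called after "Emit:" by a JSON object that holds its "fn" and its "kwargs", one argument or row to a line. drive_tool: Moves the arm, as the interface text tells. Its arguments: {"type":"object","properties":{"steps":{"type":"array","items":{"type":"number"}},"grip":{"type":"number"},"force":{"type":"number"}},"required":["steps"]}

```bash
mkdir -p pics; python3 - <<'E'
from station import observe, imaging, models, arm
import cv2,numpy as np
s=observe();print({k:np.round(v,3).tolist() for k,v in s.items()})
for c in("top","side"):
    im,d=imaging.get_image(c);cv2.imwrite(f"pics/{c}0.png",im[:,:,::-1])
    k=imaging.calibration(c);print(c,np.round(k["eye"]),np.round(k["rotation"],2).tolist(),k["fx"])
    for n in("manifold","flow_knob","knob_grip","knob_mark","pointer_mark","lever_grip","antispatter_can","paint_tin_1","old_mug","tape_measure","tape_2","wrench_14"):
        print(n,[(np.round(r["at"]).tolist(),round(r["score"],2)) for r in models.landmark_of(n,c)[:2]])
print(observe()["time"])
E
```

```text
{'time': 0.0, 'joint_positions': [1.092, 0.6, -0.003, 1.6, 0.002, 0.943, -0.08], 'qvel': [0.001, -0.0, 0.002, 0.0, 0.0, 0.0, -0.001], 'effort': [-0.001, -76.507, 1.496, -25.235, -0.053, 0.017, 0.0], 'position': [283.367, -666.837, 225.757], 'orientation': [-3.14, 0.0, 0.402], 'force': [0.135, 0.149, 0.191], 'ft_torque': [-0.06, -0.028, -0.01], 'grip_force': 0.0, 'width': 0.997}
top [ 404.  -16. 1516.] [-3.01, 0.01, -1.59] 478.6817782312434
manifold [([601.0, -10.0, 3.0], 0.77)]
flow_knob [([571.0, 56.0, 55.0], 0.71)]
knob_grip [([573.0, 54.0, 94.0], 0.52)]
knob_mark [([551.0, 74.0, 62.0], 0.47), ([498.0, -349.0, -3.0], 0.38)]
pointer_mark []
lever_grip [([581.0, -103.0, 75.0], 0.44)]
antispatter_can [([795.0, 82.0, 1.0], 0.96), ([380.0, -165.0, 1.0], 0.58)]
paint_tin_1 [([497.0, -354.0, -3.0], 0.65), ([791.0, -212.0, -1.0], 0.28)]
old_mug [([409.0, 142.0, -2.0], 0.56)]
tape_measure [([456.0, 336.0, -0.0], 0.81)]
tape_2 [([790.0, -211.0, 1.0], 0.61)]
wrench_14 [([379.0, -168.0, 2.0], 0.78)]
side [ 537. 1059.  508.] [-1.93, 0.02, -3.1] 426.9848973397874
manifold [([599.0, -7.0, 2.0], 0.57), ([380.0, -167.0, -2.0], 0.45)]
flow_knob [([571.0, 55.0, 55.0], 0.7), ([572.0, 54.0, 96.0], 0.62)]
knob_grip [([569.0, 54.0, 99.0], 0.74)]
knob_mark [([557.0, 74.0, 60.0], 0.81)]
pointer_mark []
lever_grip [([415.0, 137.0, 2.0], 0.68), ([582.0, -104.0, 69.0], 0.61)]
antispatter_can [([797.0, 86.0, -4.0], 0.89), ([377.0, -165.0, -5.0], 0.24)]
paint_tin_1 [([498.0, -352.0, 1.0], 0.74)]
old_mug [([412.0, 139.0, 6.0], 0.57)]
tape_measure [([456.0, 338.0, -0.0], 0.75)]
tape_2 [([790.0, -215.0, -1.0], 0.71)]
wrench_14 [([376.0, -166.0, -2.0], 0.69)]
1.3
```

View pics/top0.png

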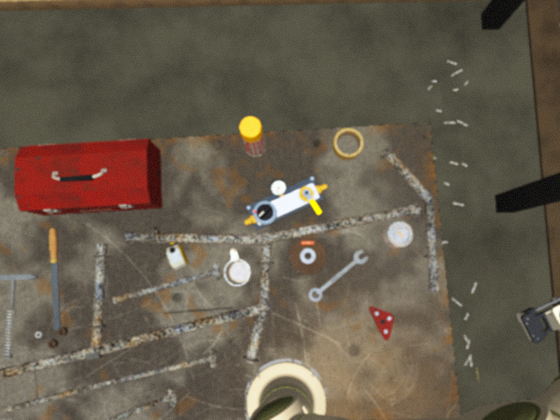

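View pics/side0.png

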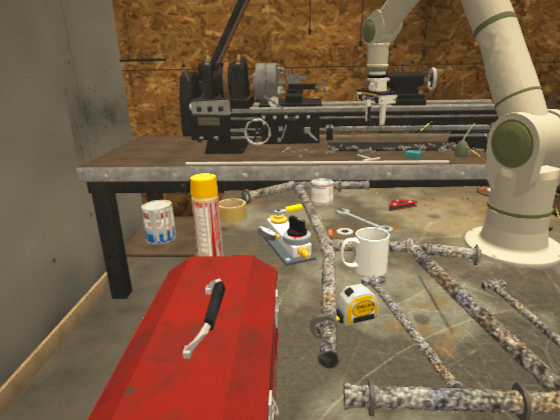

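The top view shows the manifold at about px (288,203), with the knob at (264,212), the lever sleeve at (317,207) pointing toward the robot and right, and the can at (252,130). The side view shows the same layout: knob at (297,228), lever at (293,208). The networks agree with both. Next I refine by averaging and look at the arm helper.

View pics/z1.png

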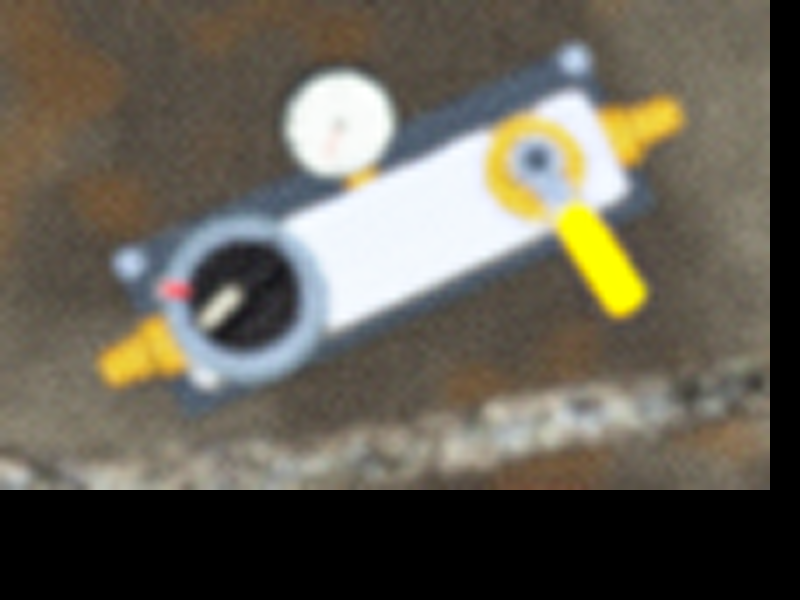

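The crop shows the knob at (240,298) with its white line pointing down-left (yaw about 134°). The red pointer is at (175,290), about 83°. The lever runs from its axis at (537,160) to the tip at (625,300). Manifold yaw is about 25°, which fits the given dimensions. I move over the knob.

Emit:
{"fn": "drive_tool", "kwargs": {
  "steps": [2.7, -2.75, 0, 0, 0, 0, 2.7, -2.75, 0, 0, 0, 0, 2.7, -2.75, 0, 0, 0, 0, 2.7, -2.75, 0, 0, 0, 0, 2.7, -2.75, 0, 0, 0, 0, 2.7, -2.75, 0, 0, 0, 0, 2.7, -2.75, 0, 0, 0, 0, 2.7, -2.75, 0, 0, 0, 0, 2.7, -2.75, 0, 0, 0, 0, 2.7, -2.75, 0, 0, 0, 0, 2.7, -2.75, 0, 0, 0, 0, 2.7, -2.75, 0, 0, 0, 0, 2.7, -2.75, 0, 0, 0, 0, 2.7, -2.75, 0, 0, 0, 0, 2.7, -2.75, 0, 0, 0, 0, 2.7, -2.75, 0, 0, 0, 0, 2.7, -2.75, 0, 0, 0, 0, 2.7, -2.75, 0, 0, 0, 0, 2.7, -2.75, 0, 0, 0, 0, 2.7, -2.75, 0, 0, 0, 0],
  "grip": 0
}}

```text
time: 6.57
position: [565.9, 52.0, 226.9]
orientation: [3.141, -0.0, 0.402]
force: [0.1, -0.4, 0.4]
width: 0.5
grip_force: 0.0
```

Emit:
{"fn": "drive_tool", "kwargs": {
  "steps": [0, 0, 0, 0, 0, -6.5, 0, 0, 0, 0, 0, -6.5, 0, 0, 0, 0, 0, -6.5, 0, 0, 0, 0, 0, -6.5, 0, 0, 0, 0, 0, -6.5, 0, 0, 0, 0, 0, -6.5, 0, 0, 0, 0, 0, -6.5, 0, 0, 0, 0, 0, -6.5, 0, 0, 0, 0, 0, -6.5, 0, 0, 0, 0, 0, -6.5, 0, 0, 0, 0, 0, -6.5, 0, 0, 0, 0, 0, -6.5, 0, 0, 0, 0, 0, -6.5, 0, 0, 0, 0, 0, -6.5, 0, 0, 0, 0, 0, -6.5, 0, 0, 0, 0, 0, -6.5, 0, 0, 0, 0, 0, -7, 0, 0, 0, 0, 0, 0]
}}

```text
time: 8.07
position: [565.5, 49.8, 226.6]
orientation: [3.142, -0.0, 2.344]
force: [0.7, -0.7, 1.2]
width: 0.5
grip_force: 0.0
```

```bash
cat > h.py <<'E'
from station import observe
import numpy as np
def st(tx=None,ty=None):
    s=observe();p=s["position"];y=s["orientation"][2]
    print("t",round(s["time"],2),"p",np.round(p,1),"rpy",np.degrees(s["orientation"]).round(2),"q",np.round(s["joint_positions"],2),"F",np.round(s["force"],1),"T",np.round(s["ft_torque"],3),"w",round(s["width"]*93,1),"g",round(s["grip_force"],1))
    if tx is not None:
        d=np.array([tx-p[0],ty-p[1]]);print("tool d cm",(d@[np.cos(y),np.sin(y)]/10).round(2),(d@[np.sin(y),-np.cos(y)]/10).round(2))
E
python3 -c "
from h import *
st(571.3,55.6)"
```

```text
t 8.07 p [565.5  49.8 226.6] rpy [ 1.8000e+02 -1.0000e-02  1.3431e+02] q [ 0.25  0.47 -0.62  1.94  0.36  0.84  0.21] F [ 0.7 -0.7  1.2] T [ 0.018 -0.163  0.023] w 46.5 g 0.0
tool d cm 0.01 0.82
```

Emit:
{"fn": "drive_tool", "kwargs": {
  "steps": [0, 0.4, 2, 0, 0, 0, 0, 0.4, 2, 0, 0, 0, 0, 0, 2, 0, 0, 0, 0, 0, 2, 0, 0, 0, 0, 0, 2, 0, 0, 0, 0, 0, 2, 0, 0, 0, 0, 0, 1.2, 0, 0, 0, 0, 0, 1, 0, 0, 0, 0, 0, 0, 0, 0, 0]
}}

```text
time: 8.82
position: [570.5, 55.6, 83.1]
orientation: [-3.14, -0.001, 2.338]
force: [0.2, -0.2, 0.1]
width: 0.499
grip_force: 0.0
```

```bash
python3 -c "
from h import *
st(571.3,55.3)
from station import imaging
import cv2
im,d=imaging.get_image('side');cv2.imwrite('pics/s1.png',cv2.resize(im[150:270,230:370],None,fx=5,fy=5,interpolation=2)[:,:,::-1])"
```

```text
t 8.82 p [570.5  55.6  83.1] rpy [-1.7989e+02 -6.0000e-02  1.3394e+02] q [ 0.12  0.66 -0.47  2.04  0.54  0.57  0.03] F [ 0.2 -0.2  0.1] T [ 0.033 -0.13   0.009] w 46.4 g 0.0
tool d cm -0.07 0.03
```

View pics/s1.png

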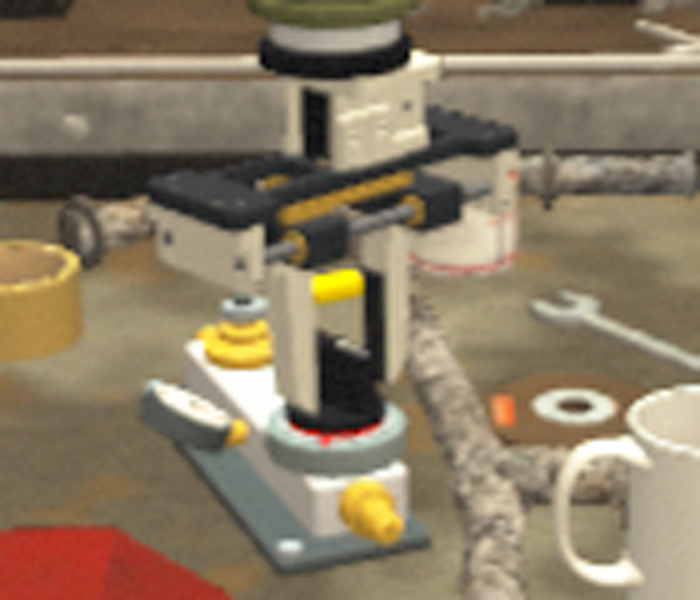

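The crop shows the two fingers astride the black bar grip (about px (345,380)), clear of the skirt, with nothing else touched. I close on the bar.

Emit:
{"fn": "drive_tool", "kwargs": {
  "steps": [0, 0, 0, 0, 0, 0, 0, 0, 0, 0, 0, 0, 0, 0, 0, 0, 0, 0, 0, 0, 0, 0, 0, 0, 0, 0, 0, 0, 0, 0, 0, 0, 0, 0, 0, 0],
  "grip": 1,
  "force": 35
}}

```text
time: 9.37
position: [572.0, 56.2, 85.1]
orientation: [3.14, 0.001, 2.339]
force: [2.2, 1.6, 3.5]
width: 0.144
grip_force: 35.0
```

```bash
python3 -c "
from h import *
st(571.3,55.3)"
```

```text
t 9.37 p [572.   56.2  85.1] rpy [1.7988e+02 3.0000e-02 1.3403e+02] q [ 0.12  0.66 -0.47  2.04  0.54  0.57  0.04] F [2.2 1.6 3.5] T [ 0.12  -0.324  0.02 ] w 13.4 g 35.0
tool d cm -0.02 -0.11
```

Emit:
{"fn": "drive_tool", "kwargs": {
  "steps": [0, 0, 0, 0, 0, 3, 0, 0, 0, 0, 0, 3]
}}

```text
time: 9.53
position: [572.1, 56.3, 85.1]
orientation: [3.139, 0.0, 2.233]
force: [2.1, 1.5, 0.9]
width: 0.147
grip_force: 35.0
```

```bash
python3 -c "
from h import *
st()"
```

```text
t 9.53 p [572.1  56.3  85.1] rpy [1.7987e+02 2.0000e-02 1.2792e+02] q [ 0.1   0.65 -0.44  2.04  0.51  0.56 -0.04] F [2.1 1.5 0.9] T [ 0.302 -0.545  0.177] w 13.6 g 35.0
```

Emit:
{"fn": "drive_tool", "kwargs": {
  "steps": [0, 0, 0, 0, 0, 3, 0, 0, 0, 0, 0, 3, 0, 0, 0, 0, 0, 4, 0, 0, 0, 0, 0, 4, 0, 0, 0, 0, 0, 4, 0, 0, 0, 0, 0, 0, 0, 0, 0, 0, 0, 0]
}}

```text
time: 10.12
position: [572.7, 56.6, 85.1]
orientation: [3.138, -0.0, 1.923]
force: [5.0, 1.9, -0.4]
width: 0.148
grip_force: 35.0
```

```bash
python3 -c "
from h import *
st()"
```

```text
t 10.12 p [572.7  56.6  85.1] rpy [ 1.7981e+02 -1.0000e-02  1.1015e+02] q [ 0.05  0.64 -0.36  2.05  0.43  0.53 -0.27] F [ 5.   1.9 -0.4] T [ 0.526 -1.139 -0.061] w 13.8 g 35.0
```

Emit:
{"fn": "drive_tool", "kwargs": {
  "steps": [0, 0, 0, 0, 0, 3, 0, 0, 0, 0, 0, 3, 0, 0, 0, 0, 0, 4, 0, 0, 0, 0, 0, 4, 0, 0, 0, 0, 0, 4, 0, 0, 0, 0, 0, 4, 0, 0, 0, 0, 0, 0, 0, 0, 0, 0, 0, 0]
}}

```text
time: 10.78
position: [573.6, 56.8, 85.1]
orientation: [3.137, -0.002, 1.538]
force: [7.0, 3.0, -2.5]
width: 0.149
grip_force: 35.0
```

```bash
python3 -c "
from h import *
st()"
```

```text
t 10.78 p [573.6  56.8  85.1] rpy [ 1.7975e+02 -1.1000e-01  8.8130e+01] q [-0.02  0.63 -0.25  2.05  0.31  0.5  -0.54] F [ 7.   3.  -2.5] T [ 0.551 -1.579 -0.112] w 13.9 g 35.0
```

Emit:
{"fn": "drive_tool", "kwargs": {
  "steps": [0.05, 0.25, 0, 0, 0, 2, 0, 0, 0, 0, 0, 2, 0, 0, 0, 0, 0, 1, 0, 0, 0, 0, 0, 0]
}}

```text
time: 11.12
position: [573.9, 56.8, 85.1]
orientation: [3.141, -0.001, 1.45]
force: [-0.2, 2.4, 6.2]
width: 0.147
grip_force: 35.0
```

```bash
python3 -c "
from h import *
st()"
```

```text
t 11.12 p [573.9  56.8  85.1] rpy [ 1.7997e+02 -3.0000e-02  8.3090e+01] q [-0.04  0.63 -0.23  2.05  0.28  0.5  -0.6 ] F [-0.2  2.4  6.2] T [ 0.622 -0.084  0.129] w 13.6 g 35.0
```

Emit:
{"fn": "drive_tool", "kwargs": {
  "steps": [0, 0, 0, 0, 0, 1.5, 0, 0, 0, 0, 0, 1.5, 0, 0, 0, 0, 0, 0]
}}

```text
time: 11.37
position: [574.0, 56.7, 85.1]
orientation: [3.141, -0.001, 1.397]
force: [0.9, 2.4, 5.1]
width: 0.146
grip_force: 35.0
```

```bash
python3 -c "
from h import *
st()"
```

```text
t 11.37 p [574.   56.7  85.1] rpy [ 1.7996e+02 -4.0000e-02  8.0050e+01] q [-0.05  0.62 -0.21  2.05  0.26  0.5  -0.63] F [0.9 2.4 5.1] T [ 0.632 -0.177  0.061] w 13.5 g 35.0
```

Emit:
{"fn": "drive_tool", "kwargs": {
  "steps": [0.1, 0, 0, 0, 0, 3, 0, 0, 0, 0, 0, 3, 0, 0, 0, 0, 0, 3, 0, 0, 0, 0, 0, 3, 0, 0, 0, 0, 0, 3, 0, 0, 0, 0, 0, 0, 0, 0, 0, 0, 0, 0]
}}

```text
time: 11.95
position: [574.6, 56.7, 85.0]
orientation: [3.14, -0.0, 1.136]
force: [3.0, -1.7, 5.0]
width: 0.15
grip_force: 35.0
```

```bash
python3 -c "
from h import *
st()"
```

```text
t 11.95 p [574.6  56.7  85. ] rpy [ 1.7992e+02 -1.0000e-02  6.5110e+01] q [-0.1   0.62 -0.14  2.05  0.18  0.48 -0.81] F [ 3.  -1.7  5. ] T [-0.253 -0.577 -0.237] w 13.9 g 35.0
```

Emit:
{"fn": "drive_tool", "kwargs": {
  "steps": [0, 0, 0, 0, 0, 1.5, 0, 0, 0, 0, 0, 1.5, 0, 0, 0, 0, 0, 0]
}}

```text
time: 12.2
position: [574.6, 56.6, 85.0]
orientation: [3.14, -0.0, 1.083]
force: [2.0, -1.6, 5.8]
width: 0.15
grip_force: 35.0
```

```bash
python3 -c "
from h import *
st()"
```

```text
t 12.2 p [574.6  56.6  85. ] rpy [ 1.7992e+02 -2.0000e-02  6.2070e+01] q [-0.11  0.62 -0.13  2.05  0.16  0.48 -0.85] F [ 2.  -1.6  5.8] T [-0.254 -0.608  0.059] w 13.9 g 35.0
```

Emit:
{"fn": "drive_tool", "kwargs": {
  "steps": [0, 0, 0, 0, 0, 1.5, 0, 0, 0, 0, 0, 1.5, 0, 0, 0, 0, 0, 0]
}}

```text
time: 12.45
position: [574.7, 56.6, 85.1]
orientation: [3.14, -0.0, 1.031]
force: [2.2, -0.8, 4.9]
width: 0.149
grip_force: 35.0
```

```bash
python3 -c "
from h import *
st()"
```

```text
t 12.45 p [574.7  56.6  85.1] rpy [ 1.7991e+02 -3.0000e-02  5.9080e+01] q [-0.12  0.62 -0.11  2.05  0.15  0.48 -0.88] F [ 2.2 -0.8  4.9] T [-0.327 -0.647  0.072] w 13.9 g 35.0
```

Emit:
{"fn": "drive_tool", "kwargs": {
  "steps": [0, 0, 0, 0, 0, 1, 0, 0, 0, 0, 0, 1, 0, 0, 0, 0, 0, 0]
}}

```text
time: 12.7
position: [574.8, 56.5, 85.1]
orientation: [3.14, -0.001, 0.997]
force: [2.5, -1.4, 5.1]
width: 0.148
grip_force: 35.0
```

```bash
python3 -c "
from h import *
st()"
```

```text
t 12.7 p [574.8  56.5  85.1] rpy [ 1.7991e+02 -3.0000e-02  5.7110e+01] q [-0.13  0.62 -0.1   2.05  0.13  0.48 -0.9 ] F [ 2.5 -1.4  5.1] T [-0.32  -0.671  0.095] w 13.7 g 35.0
```

Emit:
{"fn": "drive_tool", "kwargs": {
  "steps": [0, 0, 0, 0, 0, 1, 0, 0, 0, 0, 0, 1, 0, 0, 0, 0, 0, 0]
}}

```text
time: 12.95
position: [574.9, 56.5, 85.0]
orientation: [3.14, -0.001, 0.962]
force: [3.3, -2.4, 5.2]
width: 0.148
grip_force: 35.0
```

```bash
python3 -c "
from h import *
st()"
```

```text
t 12.95 p [574.9  56.5  85. ] rpy [ 1.799e+02 -4.000e-02  5.511e+01] q [-0.13  0.62 -0.1   2.05  0.12  0.48 -0.93] F [ 3.3 -2.4  5.2] T [-0.413 -0.762  0.127] w 13.7 g 35.0
```

Emit:
{"fn": "drive_tool", "kwargs": {
  "steps": [0, 0, 0, 0, 0, 1, 0, 0, 0, 0, 0, 1, 0, 0, 0, 0, 0, 0]
}}

```text
time: 13.2
position: [574.9, 56.4, 85.1]
orientation: [3.14, -0.001, 0.927]
force: [2.7, -1.7, 4.6]
width: 0.145
grip_force: 35.0
```

```bash
python3 -c "
from h import *
st()"
```

```text
t 13.2 p [574.9  56.4  85.1] rpy [ 1.799e+02 -5.000e-02  5.310e+01] q [-0.14  0.62 -0.09  2.05  0.11  0.47 -0.95] F [ 2.7 -1.7  4.6] T [-0.427 -0.819  0.011] w 13.5 g 35.0
```

Emit:
{"fn": "drive_tool", "kwargs": {
  "steps": [0, 0, 0, 0, 0, 1, 0, 0, 0, 0, 0, 1, 0, 0, 0, 0, 0, 0]
}}

```text
time: 13.45
position: [574.9, 56.4, 85.1]
orientation: [3.14, -0.001, 0.891]
force: [4.3, -1.7, 4.4]
width: 0.149
grip_force: 35.0
```

```bash
python3 -c "
from h import *
st()"
```

```text
t 13.45 p [574.9  56.4  85.1] rpy [ 1.799e+02 -5.000e-02  5.105e+01] q [-0.14  0.62 -0.08  2.05  0.1   0.47 -0.97] F [ 4.3 -1.7  4.4] T [-0.495 -0.817  0.035] w 13.8 g 35.0
```

Emit:
{"fn": "drive_tool", "kwargs": {
  "steps": [0.05, 0.15, 0, 0, 0, 3, 0, 0, 0, 0, 0, 3, 0, 0, 0, 0, 0, 3, 0, 0, 0, 0, 0, 0, 0, 0, 0, 0, 0, 0]
}}

```text
time: 13.87
position: [575.4, 56.1, 85.0]
orientation: [3.141, 0.0, 0.735]
force: [0.2, -1.4, 7.8]
width: 0.153
grip_force: 35.0
```

```bash
python3 -c "
from h import *
st()"
```

```text
t 13.87 p [575.4  56.1  85. ] rpy [1.7998e+02 1.0000e-02 4.2080e+01] q [-0.17  0.62 -0.03  2.05  0.04  0.47 -1.08] F [ 0.2 -1.4  7.8] T [-0.156 -0.141 -0.13 ] w 14.3 g 35.0
```

Emit:
{"fn": "drive_tool", "kwargs": {
  "steps": [0, 0, 0, 0, 0, 1.5, 0, 0, 0, 0, 0, 1.5, 0, 0, 0, 0, 0, 0]
}}

```text
time: 14.12
position: [575.4, 56.1, 85.0]
orientation: [3.141, 0.0, 0.681]
force: [0.8, -1.3, 8.3]
width: 0.148
grip_force: 35.0
```

```bash
python3 -c "
from h import *
st()"
```

```text
t 14.12 p [575.4  56.1  85. ] rpy [1.7998e+02 1.0000e-02 3.9030e+01] q [-0.18  0.62 -0.02  2.05  0.03  0.47 -1.11] F [ 0.8 -1.3  8.3] T [-0.289 -0.218 -0.084] w 13.8 g 35.0
```

Emit:
{"fn": "drive_tool", "kwargs": {
  "steps": [0, 0, 0, 0, 0, 1, 0, 0, 0, 0, 0, 1, 0, 0, 0, 0, 0, 0]
}}

```text
time: 14.37
position: [575.4, 56.0, 85.0]
orientation: [3.141, 0.0, 0.647]
force: [1.5, -1.5, 9.2]
width: 0.153
grip_force: 35.0
```

```bash
python3 -c "
from h import *
st()"
```

```text
t 14.37 p [575.4  56.   85. ] rpy [1.7997e+02 1.0000e-02 3.7090e+01] q [-0.19  0.62 -0.01  2.05  0.01  0.47 -1.13] F [ 1.5 -1.5  9.2] T [-0.26  -0.161  0.146] w 14.3 g 35.0
```

Emit:
{"fn": "drive_tool", "kwargs": {
  "steps": [0, 0, 0, 0, 0, 1, 0, 0, 0, 0, 0, 0]
}}

```text
time: 14.53
position: [575.4, 56.0, 85.0]
orientation: [3.141, 0.0, 0.63]
force: [0.7, -1.2, 8.3]
width: 0.15
grip_force: 35.0
```

```bash
python3 -c "
from h import *
st()"
```

```text
t 14.53 p [575.4  56.   85. ] rpy [1.7997e+02 1.0000e-02 3.6100e+01] q [-0.19  0.62 -0.01  2.05  0.01  0.47 -1.14] F [ 0.7 -1.2  8.3] T [-0.314 -0.212  0.15 ] w 14.0 g 35.0
```

Emit:
{"fn": "drive_tool", "kwargs": {
  "steps": [0, 0, 0, 0, 0, 1, 0, 0, 0, 0, 0, 0]
}}

```text
time: 14.7
position: [575.5, 56.0, 85.0]
orientation: [3.141, 0.0, 0.613]
force: [-0.1, -1.4, 8.5]
width: 0.149
grip_force: 35.1
```

```bash
python3 -c "
from h import *
st()"
```

```text
t 14.7 p [575.5  56.   85. ] rpy [179.97   0.    35.11] q [-0.19  0.62 -0.    2.05  0.    0.47 -1.16] F [-0.1 -1.4  8.5] T [-0.256 -0.178  0.312] w 13.9 g 35.1
```

Emit:
{"fn": "drive_tool", "kwargs": {
  "steps": [0, 0, 0, 0, 0, 0]
}}

```text
time: 14.78
position: [575.4, 56.0, 85.0]
orientation: [3.141, 0.0, 0.614]
force: [0.2, -1.7, 8.6]
width: 0.15
grip_force: 35.0
```

```bash
python3 -c "
from h import *
st()"
```

```text
t 14.78 p [575.4  56.   85. ] rpy [1.7997e+02 1.0000e-02 3.5160e+01] q [-0.19  0.62 -0.    2.05  0.    0.47 -1.16] F [ 0.2 -1.7  8.6] T [-0.319 -0.163  0.256] w 14.0 g 35.0
```

Emit:
{"fn": "drive_tool", "kwargs": {
  "steps": [0, 0, 0, 0, 0, 0.5, 0, 0, 0, 0, 0, 0]
}}

```text
time: 14.95
position: [575.5, 56.0, 85.0]
orientation: [3.141, 0.0, 0.605]
force: [0.8, -2.0, 8.8]
width: 0.147
grip_force: 35.1
```

```bash
python3 -c "
from h import *
st()"
```

```text
t 14.95 p [575.5  56.   85. ] rpy [179.97   0.    34.64] q [-0.2   0.62  0.    2.05  0.    0.47 -1.16] F [ 0.8 -2.   8.8] T [-0.315 -0.238  0.317] w 13.7 g 35.1
```

Emit:
{"fn": "drive_tool", "kwargs": {
  "steps": [0, 0, 0, 0, 0, 0.5, 0, 0, 0, 0, 0, 0]
}}

```text
time: 15.12
position: [575.5, 56.0, 85.0]
orientation: [3.141, 0.0, 0.596]
force: [0.7, -1.0, 8.1]
width: 0.15
grip_force: 35.1
```

```bash
python3 -c "
from h import *
st()"
```

```text
t 15.12 p [575.5  56.   85. ] rpy [1.7997e+02 1.0000e-02 3.4140e+01] q [-0.2   0.62  0.    2.05 -0.    0.47 -1.17] F [ 0.7 -1.   8.1] T [-0.372 -0.218  0.27 ] w 14.0 g 35.1
```

Emit:
{"fn": "drive_tool", "kwargs": {
  "steps": [0, 0, 0, 0, 0, 1, 0, 0, 0, 0, 0, 0]
}}

```text
time: 15.28
position: [575.5, 56.0, 85.1]
orientation: [3.141, 0.0, 0.578]
force: [0.8, -1.9, 7.6]
width: 0.151
grip_force: 35.2
```

```bash
python3 -c "
from h import *
from station import imaging
import cv2
st()
im,d=imaging.get_image('side');st();cv2.imwrite('pics/s2.png',cv2.resize(im[200:250,265:330],None,fx=10,fy=10,interpolation=2)[:,:,::-1])
imaging.get_image('side');st()"
```

```text
t 15.28 p [575.5  56.   85.1] rpy [179.96   0.    33.13] q [-0.2   0.62  0.01  2.05 -0.01  0.47 -1.18] F [ 0.8 -1.9  7.6] T [-0.363 -0.234  0.449] w 14.0 g 35.2
t 15.33 p [575.5  55.9  85.1] rpy [179.96   0.    33.17] q [-0.2   0.62  0.01  2.05 -0.01  0.47 -1.18] F [ 2.  -2.1  7.8] T [-0.328 -0.292  0.431] w 13.7 g 35.2
t 15.38 p [575.4  55.9  85. ] rpy [1.7996e+02 1.0000e-02 3.3180e+01] q [-0.2   0.62  0.01  2.05 -0.01  0.47 -1.18] F [ 1.  -1.7  8.7] T [-0.324 -0.268  0.395] w 13.5 g 35.1
```

View pics/s2.png

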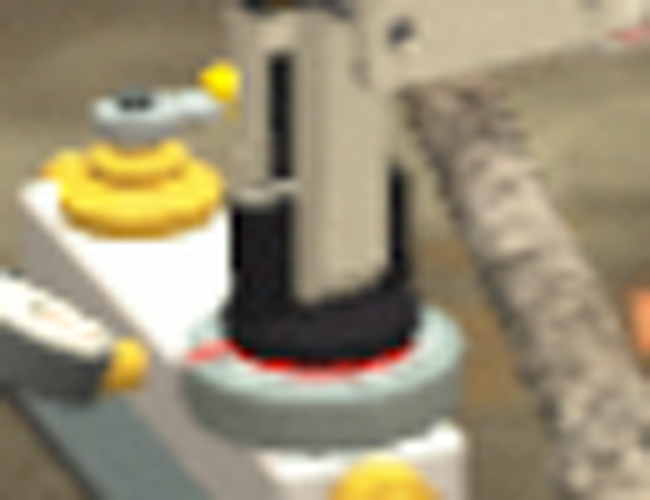

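The red pointer tip shows at (205,350), swung round ahead of the knob. Torque of 0.40–0.45 N m at 96° (four clicks) is well over the detent torque and under forcing, so this is the stop. Now back 72° from the stop, to a tool yaw of about 110°.

Emit:
{"fn": "drive_tool", "kwargs": {
  "steps": [0, 0, 0, 0, 0, -3, 0, 0, 0, 0, 0, -4, 0, 0, 0, 0, 0, -4, 0, 0, 0, 0, 0, -4, 0, 0, 0, 0, 0, -4, 0, 0, 0, 0, 0, -4, 0, 0, 0, 0, 0, -4, 0, 0, 0, 0, 0, -4, 0, 0, 0, 0, 0, -4, 0, 0, 0, 0, 0, 0]
}}

```text
time: 16.22
position: [574.5, 56.6, 85.0]
orientation: [-3.14, 0.0, 1.194]
force: [-1.8, 1.5, 11.0]
width: 0.151
grip_force: 35.0
```

```bash
python3 -c "
from h import *
st()"
```

```text
t 16.22 p [574.5  56.6  85. ] rpy [-1.7993e+02  2.0000e-02  6.8400e+01] q [-0.09  0.62 -0.16  2.05  0.2   0.49 -0.77] F [-1.8  1.5 11. ] T [ 0.313  0.508 -0.013] w 14.0 g 35.0
```

Emit:
{"fn": "drive_tool", "kwargs": {
  "steps": [0, 0, 0, 0, 0, -4, 0, 0, 0, 0, 0, -4, 0, 0, 0, 0, 0, -4, 0, 0, 0, 0, 0, -4, 0, 0, 0, 0, 0, -4, 0, 0, 0, 0, 0, -4, 0, 0, 0, 0, 0, -4, 0, 0, 0, 0, 0, -4, 0, 0, 0, 0, 0, -4, 0, 0, 0, 0, 0, -3, 0, 0, 0, 0, 0, 0, 0, 0, 0, 0, 0, 0]
}}

```text
time: 17.22
position: [573.0, 56.7, 85.0]
orientation: [-3.138, -0.0, 1.872]
force: [-6.3, 1.1, 13.5]
width: 0.15
grip_force: 35.0
```

```bash
python3 -c "
from h import *
st()"
```

```text
t 17.22 p [573.   56.7  85. ] rpy [-1.7979e+02 -2.0000e-02  1.0724e+02] q [ 0.04  0.64 -0.35  2.04  0.41  0.53 -0.3 ] F [-6.3  1.1 13.5] T [0.263 1.471 0.254] w 14.0 g 35.0
```

Emit:
{"fn": "drive_tool", "kwargs": {
  "steps": [0.05, -0.2, -0.1, 0, 0, -1.5, 0, 0, 0, 0, 0, -1.5, 0, 0, 0, 0, 0, 0, 0, 0, 0, 0, 0, 0]
}}

```text
time: 17.55
position: [572.9, 56.6, 85.1]
orientation: [-3.141, -0.001, 1.921]
force: [0.7, 2.3, -4.9]
width: 0.146
grip_force: 35.0
```

```bash
python3 -c "
from h import *
st()"
```

```text
t 17.55 p [572.9  56.6  85.1] rpy [-1.7995e+02 -4.0000e-02  1.1007e+02] q [ 0.05  0.64 -0.36  2.04  0.43  0.53 -0.27] F [ 0.7  2.3 -4.9] T [ 0.589 -0.506  0.049] w 13.6 g 35.0
```

Torque is near zero at 110°, so the knob rests in its click. I open, rise clear, and check the knob.

Emit:
{"fn": "drive_tool", "kwargs": {
  "steps": [0, 0, 0, 0, 0, 0, 0, 0, 0, 0, 0, 0, 0, 0, 0, 0, 0, 0, 0, 0, 0, 0, 0, 0],
  "grip": 0
}}

```text
time: 17.88
position: [573.1, 56.1, 85.7]
orientation: [-3.141, 0.0, 1.92]
force: [-0.3, -1.0, 0.0]
width: 0.389
grip_force: 0.0
```

Emit:
{"fn": "drive_tool", "kwargs": {
  "steps": [0, 0, -1, 0, 0, 0, 0, 0, -2, 0, 0, 0, 0, 0, -3, 0, 0, 0, 0, 0, -3, 0, 0, 0, 0, 0, -3, 0, 0, 0, 0, 0, -2, 0, 0, 0, 3, 0, 0, 0, 0, -6, 3, 0, 0, 0, 0, -6, 3, 0, 0, 0, 0, -6, 3, 0, 0, 0, 0, -6, 3, 0, 0, 0, 0, 0, 0, 0, 0, 0, 0, 0]
}}

```text
time: 18.88
position: [490.7, 186.6, 226.9]
orientation: [3.141, -0.001, 2.346]
force: [0.2, 0.8, 0.7]
width: 0.499
grip_force: 0.0
```

```bash
python3 - <<'E'
from h import *
from station import imaging,models
import cv2
st()
A=[]
for c in("top","side"):
    im,d=imaging.get_image(c)
    A.append(cv2.resize(im[185:235,240:340] if c=="top" else im[205:255,260:360],None,fx=6,fy=6,interpolation=2))
    for n in("flow_knob","knob_mark","pointer_mark","lever_grip"):
        print(c,n,[(np.round(r["at"]).tolist(),round(r["score"],2)) for r in models.landmark_of(n,c)[:2]])
cv2.imwrite("pics/k2.png",np.vstack(A)[:,:,::-1])
E
```

```text
t 18.88 p [490.7 186.6 226.9] rpy [ 1.7995e+02 -8.0000e-02  1.3443e+02] q [-0.01  0.42 -0.62  2.03  0.34  0.79 -0.06] F [0.2 0.8 0.7] T [ 0.014 -0.107  0.059] w 46.4 g 0.0
top flow_knob [([568.0, 56.0, 58.0], 0.55)]
top knob_mark [([563.0, 83.0, 62.0], 0.61)]
top pointer_mark [([562.0, 83.0, 60.0], 0.56)]
top lever_grip [([580.0, -98.0, 72.0], 0.51)]
side flow_knob [([572.0, 58.0, 57.0], 0.58)]
side knob_mark [([568.0, 82.0, 62.0], 0.51)]
side pointer_mark []
side lever_grip [([581.0, -103.0, 72.0], 0.55)]
```

View pics/k2.png

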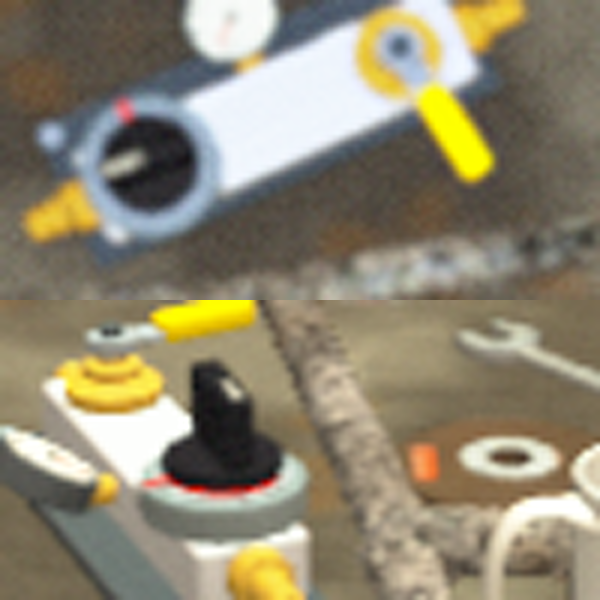

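The top crop shows the white line near (125,163), about 112°, and the red tip at (123,110), about 27°. The gap is about 85° = 1.49 rad, so the knob is three clicks open (1.50 expected). The side crop agrees: the knob stands free and the red tip is at (150,483). Now the lever.

Emit:
{"fn": "drive_tool", "kwargs": {
  "steps": [-2.69, -1.37, 0, 0, 0, 0, -2.69, -1.37, 0, 0, 0, 0, -2.69, -1.37, 0, 0, 0, 0, -2.69, -1.37, 0, 0, 0, 0, -2.69, -1.37, 0, 0, 0, 0, -2.69, -1.37, 0, 0, 0, 0, -2.69, -1.37, 0, 0, 0, 0, -2.69, -1.37, 0, 0, 0, 0, -2.69, -1.37, 0, 0, 0, 0, -2.69, -1.37, 0, 0, 0, 0]
}}

```text
time: 20.22
position: [583.2, -108.4, 225.5]
orientation: [-3.141, -0.0, 2.338]
force: [0.3, 0.4, 0.5]
width: 0.501
grip_force: 0.0
```

Emit:
{"fn": "drive_tool", "kwargs": {
  "steps": [0, 0, 0, 0, 0, 6.4, 0, 0, 0, 0, 0, 6.4, 0, 0, 0, 0, 0, 6.4, 0, 0, 0, 0, 0, 6.4, 0, 0, 0, 0, 0, 6.4, 0, 0, 0, 0, 0, 6.4, 0, 0, 0, 0, 0, 6.4, 0, 0, 0, 0, 0, 6.4, 0, 0, 0, 0, 0, 6.4, 0, 0, 0, 0, 0, 6.4, 0, 0, 0, 0, 0, 6.4, 0, 0, 0, 0, 0, 6.4, 0, 0, 0, 0, 0, 6.4, 0, 0, 0, 0, 0, 6.4, 0, 0, 0, 0, 0, 6.4, 0, 0, 0, 0, 0, 6.4, 0, 0, 0, 0, 0, 0, 0, 0, 0, 0, 0, 0]
}}

```text
time: 21.72
position: [583.0, -106.4, 225.5]
orientation: [3.142, 0.0, 0.555]
force: [0.4, 0.5, -0.5]
width: 0.5
grip_force: 0.0
```

```bash
python3 -c "
from h import *
st(581.5,-101.5)"
```

```text
t 21.72 p [ 583.  -106.4  225.5] rpy [1.800e+02 2.000e-02 3.182e+01] q [ 0.15  0.44 -0.09  1.91  0.06  0.79 -0.99] F [ 0.4  0.5 -0.5] T [-0.04  -0.047  0.024] w 46.5 g 0.0
tool d cm 0.13 -0.5
```

Emit:
{"fn": "drive_tool", "kwargs": {
  "steps": [0.1, -0.5, 1, 0, 0, 0, 0, 0, 2.5, 0, 0, 0, 0, 0, 2.5, 0, 0, 0, 0, 0, 2.5, 0, 0, 0, 0, 0, 2.5, 0, 0, 0, 0, 0, 2, 0, 0, 0, 0, 0, 1.6, 0, 0, 0, 0, 0, 1, 0, 0, 0, 0, 0, 0.5, 0, 0, 0, 0, 0, 0, 0, 0, 0]
}}

```text
time: 22.55
position: [580.7, -101.4, 63.5]
orientation: [-3.14, 0.001, 0.553]
force: [-0.2, 0.4, 0.4]
width: 0.5
grip_force: 0.0
```

Emit:
{"fn": "drive_tool", "kwargs": {
  "steps": [0, 0, 0, 0, 0, 0, 0, 0, 0, 0, 0, 0, 0, 0, 0, 0, 0, 0, 0, 0, 0, 0, 0, 0, 0, 0, 0, 0, 0, 0],
  "grip": 1,
  "force": 12
}}

```text
time: 22.97
position: [581.6, -101.7, 65.2]
orientation: [3.141, -0.001, 0.552]
force: [0.6, -0.2, -0.1]
width: 0.19
grip_force: 0.8
```

```bash
python3 -c "
from h import *
st(629.5,-70.5)"
```

```text
t 22.97 p [ 581.6 -101.7   65.2] rpy [ 1.7996e+02 -5.0000e-02  3.1620e+01] q [ 0.12  0.66 -0.07  2.03  0.09  0.45 -1.04] F [ 0.6 -0.2 -0.1] T [-0.21  -0.16   0.004] w 17.6 g 0.8
tool d cm 5.72 -0.14
```

Emit:
{"fn": "drive_tool", "kwargs": {
  "steps": [0, 0, 0, 0, 0, 0, 0.022, 0.497, 0, 0, 0, -5, 0.022, 0.497, 0, 0, 0, -5, 0.022, 0.497, 0, 0, 0, -5, 0.022, 0.497, 0, 0, 0, -5, 0.022, 0.497, 0, 0, 0, -5, 0.022, 0.497, 0, 0, 0, -5, 0.022, 0.497, 0, 0, 0, -5, 0, 0, 0, 0, 0, 0]
}}

```text
time: 23.72
position: [607.9, -125.1, 65.1]
orientation: [3.141, 0.0, 1.166]
force: [-1.2, -2.9, 6.1]
width: 0.174
grip_force: 12.0
```

```bash
python3 -c "
from h import *
st(629.5,-70.5)"
```

```text
t 23.72 p [ 607.9 -125.1   65.1] rpy [1.7994e+02 1.0000e-02 6.6790e+01] q [ 0.27  0.69 -0.24  1.95  0.31  0.53 -0.59] F [-1.2 -2.9  6.1] T [-0.502  0.218  0.066] w 16.2 g 12.0
tool d cm 5.87 -0.17
```

Emit:
{"fn": "drive_tool", "kwargs": {
  "steps": [0.022, 0.497, 0, 0, 0, -5, 0.022, 0.497, 0, 0, 0, -5, 0.022, 0.497, 0, 0, 0, -5, 0.022, 0.497, 0, 0, 0, -5, 0.022, 0.497, 0, 0, 0, -5, 0.022, 0.497, 0, 0, 0, -5, 0.022, 0.497, 0, 0, 0, -5, 0.022, 0.497, 0, 0, 0, -5, 0, 0, 0, 0, 0, 0]
}}

```text
time: 24.47
position: [646.6, -127.2, 65.1]
orientation: [3.142, 0.001, 1.863]
force: [-1.4, -3.7, 7.9]
width: 0.172
grip_force: 12.1
```

```bash
python3 -c "
from h import *
st(629.5,-70.5)"
```

```text
t 24.47 p [ 646.6 -127.2   65.1] rpy [1.8000e+02 7.0000e-02 1.0674e+02] q [ 0.39  0.75 -0.44  1.85  0.5   0.65 -0.06] F [-1.4 -3.7  7.9] T [-0.751  0.193  0.165] w 16.0 g 12.1
tool d cm 5.92 -0.01
```

Emit:
{"fn": "drive_tool", "kwargs": {
  "steps": [0, 0.2, 0, 0, 0, -2, 0, 0.2, 0, 0, 0, -2, 0, 0.2, 0, 0, 0, -2, 0, 0, 0, 0, 0, 0]
}}

```text
time: 24.8
position: [651.9, -125.3, 65.1]
orientation: [-3.141, 0.001, 1.965]
force: [-0.8, -3.7, 5.7]
width: 0.173
grip_force: 12.0
```

```bash
python3 -c "
from h import *
st(629.5,-70.5)"
```

```text
t 24.8 p [ 651.9 -125.3   65.1] rpy [-1.7998e+02  7.0000e-02  1.1256e+02] q [ 0.4   0.76 -0.47  1.84  0.53  0.67  0.01] F [-0.8 -3.7  5.7] T [-0.66   0.108  0.233] w 16.1 g 12.0
tool d cm 5.92 0.03
```

Emit:
{"fn": "drive_tool", "kwargs": {
  "steps": [0, 0.2, 0, 0, 0, -2, 0, 0.1, 0, 0, 0, -1, 0, 0, 0, 0, 0, 0]
}}

```text
time: 25.05
position: [652.7, -124.8, 64.9]
orientation: [-3.137, 0.001, 2.015]
force: [-5.9, -4.1, 9.9]
width: 0.171
grip_force: 12.1
```

```bash
python3 -c "
from h import *
st(629.5,-70.5)"
```

```text
t 25.05 p [ 652.7 -124.8   64.9] rpy [-1.7976e+02  4.0000e-02  1.1543e+02] q [ 0.4   0.76 -0.48  1.84  0.54  0.68  0.05] F [-5.9 -4.1  9.9] T [-0.866  1.258 -0.207] w 15.9 g 12.1
tool d cm 5.9 0.23
```

Emit:
{"fn": "drive_tool", "kwargs": {
  "steps": [0, 0.2, 0, 0, 0, 0, 0, 0.1, 0, 0, 0, 0, 0, 0, 0, 0, 0, 0]
}}

```text
time: 25.3
position: [652.8, -124.7, 64.7]
orientation: [-3.132, 0.0, 2.013]
force: [-13.9, -6.9, 15.2]
width: 0.175
grip_force: 12.0
```

```bash
python3 -c "
from h import *
st(629.5,-70.5)"
```

```text
t 25.3 p [ 652.8 -124.7   64.7] rpy [-1.7945e+02  3.0000e-02  1.1534e+02] q [ 0.4   0.77 -0.48  1.83  0.54  0.68  0.05] F [-13.9  -6.9  15.2] T [-1.411  2.943 -0.142] w 16.3 g 12.0
tool d cm 5.9 0.22
```

Emit:
{"fn": "drive_tool", "kwargs": {
  "steps": [0, 0, 0, 0, 0, 0, 0, 0, 0, 0, 0, 0, 0, 0, 0, 0, 0, 0, 0, -0.3, 0, 0, 0, 0, 0, 0, 0, 0, 0, 0],
  "grip": 0
}}

```text
time: 25.72
position: [654.2, -123.1, 64.4]
orientation: [-3.141, -0.0, 2.018]
force: [0.1, -0.4, -0.4]
width: 0.476
grip_force: 0.0
```

Emit:
{"fn": "drive_tool", "kwargs": {
  "steps": [0, 0, -1, 0, 0, 0, 0, 0, -2, 0, 0, 0, 0, 0, -3, 0, 0, 0, 0, 0, -3, 0, 0, 0, 0, 0, -3, 0, 0, 0, 0, 0, -3, 0, 0, 0, -4, 0, 0, 0, 0, 0, -4, 0, 0, 0, 0, 0, -4, 0, 0, 0, 0, 0, -4, 0, 0, 0, 0, 0, -4, 0, 0, 0, 0, 0, 0, 0, 0, 0, 0, 0]
}}

```text
time: 26.72
position: [741.7, -313.7, 213.9]
orientation: [-3.14, 0.004, 2.009]
force: [-2.3, -0.7, -1.0]
width: 0.498
grip_force: 0.0
```

```bash
python3 - <<'E'
from h import *
from station import imaging,models
import cv2
st()
A=[]
for c in("top","side"):
    im,d=imaging.get_image(c)
    A.append(cv2.resize(im[180:230,240:340] if c=="top" else im[205:255,260:360],None,fx=6,fy=6,interpolation=2))
    for n in("flow_knob","knob_mark","pointer_mark","lever_grip","manifold"):
        print(c,n,[(np.round(r["at"]).tolist(),round(r["score"],2)) for r in models.landmark_of(n,c)[:2]])
cv2.imwrite("pics/k3.png",np.vstack(A)[:,:,::-1])
E
```

```text
t 26.72 p [ 741.7 -313.7  213.9] rpy [-179.93    0.22  115.1 ] q [ 0.62  0.77 -0.55  1.37  0.42  1.12  0.44] F [-2.3 -0.7 -1. ] T [-0.062 -0.003 -0.031] w 46.3 g 0.0
top flow_knob [([572.0, 56.0, 58.0], 0.66), ([650.0, -126.0, 74.0], 0.27)]
top knob_mark [([560.0, 83.0, 62.0], 0.51)]
top pointer_mark []
top lever_grip [([643.0, -127.0, 75.0], 0.69)]
top manifold [([602.0, -10.0, 2.0], 0.77)]
side flow_knob [([571.0, 58.0, 55.0], 0.7)]
side knob_mark [([565.0, 82.0, 60.0], 0.53)]
side pointer_mark []
side lever_grip [([652.0, -125.0, 72.0], 0.45)]
side manifold [([600.0, -8.0, 1.0], 0.82)]
```

View pics/k3.png

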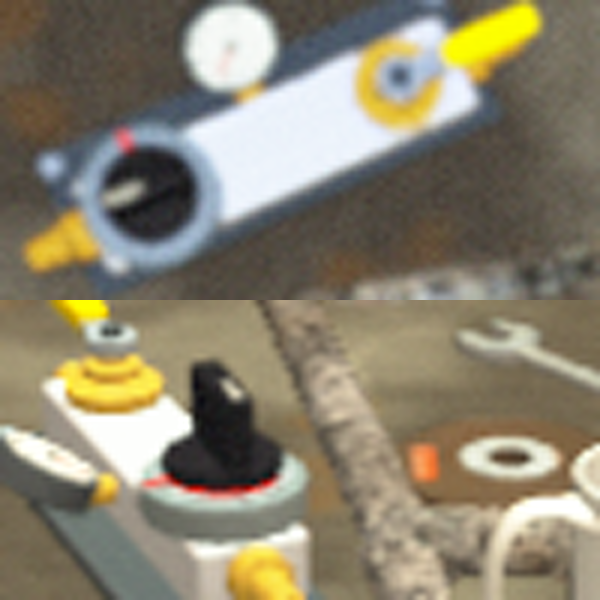

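The lever sleeve now runs from (445,55) to (535,20), in line with the manifold. The knob line at (125,192) and the red tip at (123,140) have not moved, and the arm is clear of everything. Handing in.

```bash
python3 -c "
from station import sign_off
print(sign_off())"
```

```text
the job is handed in; nothing more can be done
None
```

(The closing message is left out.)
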